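Gauge the socket of the post base and fit the matching post

ROBOT

A 6-joint arm with a two-finger parallel gripper is mounted at the origin on a cart in front of the work surface, level with it; the furniture and walls round the work are solid. World frame = base frame: x ahead of the robot, y to its left, z up, the work surface at z = 0. Lengths are in m, angles in degrees, forces in N, time in s.
With the tool pointing down it reaches from about 0.4 to 0.825 m from the base axis. Payload 7 kg.
Tool frame: the origin (TCP) lies midway between the tips of the shut fingers; the grasp point (between the pads) lies 19 mm behind it; z points along the fingers, y is the direction in which the jaws open and shut (so a half turn about z gives the same grasp; the last joint's range is limited). The gripper opens to 88 mm and grips with 3 to 60 N. Pads are 19 mm wide; open, the fingers measure 130 mm over their backs; the gripper's body (78 mm by 193 mm) begins 47 mm behind the grasp point.
Start: joints at [89.674, 20.546, 0.682, 0, -70.136, -16.507], TCP at [0.195, 0.646, 0.202] pointing down, gripper open.
Joint ranges: [-176.03, 176.03], [-82.01, 121.73], [-58.28, 71.71], [-173.87, 95.51], [-174.79, -0.11], [-173.66, 173.66]. Speed limits (degrees/s): [136.94, 136.94, 172.46, 180, 180, 180].

INTERFACE

Orientations are given as a 3x3 rotation matrix whose columns are the frame's x, y, z axes.
In Python, from rig import robot gives the robot as it stands. Calls block until the motion is done:
- robot.goto(position, orientation): joint-space move of the TCP to a pose.
- robot.servo_line(position, ori=None, speed=0.15): straight line of the TCP; ori=None keeps the orientation; speed is the mean speed in m/s.
- robot.movej(angles): joint-space move.
- robot.move_gripper(opening): opening from 0.0 (shut) to 1.0 (fully open); the grip force is fixed at half the most; returns when the fingers have stopped.
- robot.dwell(seconds).
- robot.ik(position, orientation): joint angles nearest the present ones, or None.
- robot.grab_frame(name): name is "side" or "top" or "wrist"; returns (picture, depth): 400x640x3 uint8, red, green, blue; 400x640 float32, m along the optical axis (not along the pixel's ray), 0 where there is no reading.
- robot.camera_info(name): a dict with "vfov" (degrees; the focal length in pixels is half the picture's height over the tangent of half this angle, whatever the lens; pixels are square), "cx", "cy" (the principal point, pixels), "view" (4x4, takes a point from world to camera coordinates); the wrist camera has in their place "T_tool_cam" (4x4, takes a point from camera to tool coordinates, whose origin is the TCP and whose axes are the flange's). Camera axes: x right, y down, z forward; pixel columns grow to the right and rows downward; lengths in m; the calibration is good to about 2 mm. A picture is of the moment at which its call begins: read the wrist's pose just before it. camera_info takes no time and is no camera call.
A pose or a line that the arm cannot do raises robot.Unreachable and nothing moves.
- robot.job_done(): hands the job in, once; it reports no verdict.
Readings, each from a call of its own:
- robot.read_t(): time.
- robot.read_qpos(): joint angles.
- robot.read_qvel(): joint speeds.
- robot.read_effort(): joint torques, N m.
- robot.read_position(): TCP position.
- robot.read_tcp_rot(): TCP orientation.
- robot.read_force(): force on the tool from outside, world axes, zero at the start.
- robot.read_ft_torque(): the same for the moment, N m.
- robot.read_grip_width(): opening from 0.0 (shut) to 1.0 (fully open).
Only numpy, scipy, OpenCV 4.12 (cv2) and the standard library are available. Lean on these libraries where they do the work, as an engineer would, in place of code of your own. Each camera call takes 0.05 s, during which the arm holds its last target. There are 200 camera calls.

TASK

The stop hidden in the post base was left at one of its three depths and nobody noted which: probe the socket with the depth rod, pressing its foot gently on the floor and keeping it there for a moment, then put the rod back in its stand. Then take from the rack the one post that matches the depth, so that the lower edge of its coloured band comes level with the top of the post base, press it gently fully home for a moment and only then let it go. Never drop or leave a wrong post in the socket, leave the other two posts in the rack and the things round about where they are.

Things in the scene. Friction and masses are not known exactly. Their poses are not given: they have to be found in the camera images.
- post_base: Fixed aluminium post base, a block 90 x 90 mm and 62 mm high on a dark foot plate (130 x 86 x 8 mm, the 130 along its x); origin at the centre of its underside, z up. It has one blind socket in its top. Rigid.
- socket (a point): Centre of the mouth of the socket, in the top face of the post base (62 mm above the worktop, 25 mm off the block's centre towards its -x); z up. Round hole 15 mm wide with a 2 mm chamfer. A rigid stop hidden inside, set differently each time, makes it 26, 38 or 50 mm deep; the depth cannot be measured from the poses given here.
- depth_rod: Upright depth rod, 110 mm long, 60 g: brass foot 14 mm in diameter (lowest 16 mm, chamfered), 8 mm steel stem with black marks 26, 38 and 50 mm above the foot's end, and a blue grip 18 mm in diameter from 62 to 110 mm above the foot's end. Origin at the centre of the foot's end face, z along the rod to the grip. It starts standing in its stand.
- rod_stand: Fixed white stand of the depth rod, 64 x 64 x 30 mm, origin at the centre of its underside.
- stand_hole (a point): Centre of the mouth of the stand's hole, 30 mm above the worktop; hole 17 mm wide with a 3 mm chamfer, 24 mm deep: the rod's foot stands 6 mm above the worktop there.
- post_rack: Fixed grey rack, 56 mm (its x) by 180 mm (its y) by 28 mm high, origin at the centre of its underside; three holes in a row along its y, 60 mm apart, 17 mm wide with 3 mm chamfer, 22 mm deep. One post stands in each, in any order; a post in the rack has its lower end 6 mm above the worktop.
- rack_hole_a (a point): Centre of the mouth of the rack's hole 60 mm towards +y of the rack, 28 mm above the worktop.
- rack_hole_b (a point): Centre of the mouth of the rack's hole in the middle of the rack, 28 mm above the worktop.
- rack_hole_c (a point): Centre of the mouth of the rack's hole 60 mm towards -y of the rack, 28 mm above the worktop.
- short_post: Steel post with a yellow band part-way up and a yellow upper end (top 11 mm), 14 mm in diameter and 71 mm long, 60 g, lower end chamfered; for a socket 26 mm deep. Origin at the centre of its lower end face, z along the post to its upper end. It starts standing in the rack.
- short_post_band (a point): Point on the axis of the yellow-banded post at the lower edge of its yellow band (4 mm wide), 26 mm above its lower end; 45 mm of post lie above it. Level with the top of the post base when the post stands on the floor of a socket of its depth.
- middle_post: Steel post with a green band part-way up and a green upper end (top 11 mm), 14 mm in diameter and 83 mm long, 60 g, lower end chamfered; for a socket 38 mm deep. Origin at the centre of its lower end face, z along the post to its upper end. It starts standing in the rack.
- middle_post_band (a point): Point on the axis of the green-banded post at the lower edge of its green band (4 mm wide), 38 mm above its lower end; 45 mm of post lie above it. Level with the top of the post base when the post stands on the floor of a socket of its depth.
- long_post: Steel post with a red band part-way up and a red upper end (top 11 mm), 14 mm in diameter and 95 mm long, 60 g, lower end chamfered; for a socket 50 mm deep. Origin at the centre of its lower end face, z along the post to its upper end. It starts standing in the rack.
- long_post_band (a point): Point on the axis of the red-banded post at the lower edge of its red band (4 mm wide), 50 mm above its lower end; 45 mm of post lie above it. Level with the top of the post base when the post stands on the floor of a socket of its depth.
- bench_timer: White bench timer with three buttons, 58 x 62 x 19 mm, loose bystander; origin at the centre of its underside.
- blue_cap: Blue screw cap, 52 mm in diameter, 26 mm high, loose bystander; origin at the centre of its underside.
- vial: Small clear vial with a blue cap, 27 mm in diameter, 64 mm high, loose bystander; origin at the centre of its underside.
- septa_box: Small white carton, 50 x 70 x 26 mm, loose bystander; origin at the centre of its underside.
Not all that is in view belongs to the job. Of the things that look like the post_rack, the larger one is meant.

How it is judged (in metres and radians):
On the way, in this order (a step that is already met when the one before it is completed fails the run):
1. The foot of the depth rod stands on the floor of the socket and is pressed on it with more than 2 N, at rest (horizontal distance between depth_rod and socket below 0.004 m and (z of depth_rod in the frame of socket between -0.0285 and -0.0235 m or z of depth_rod in the frame of socket between -0.0405 and -0.0355 m or z of depth_rod in the frame of socket between -0.0525 and -0.0475 m) and contact force between depth_rod and post_base above 2 N and linear speed of depth_rod below 0.005 m/s and angle between depth_rod's own z axis and vertical below 0.15 rad), for 0.2 s.
2. The depth rod stands in its stand again, let go (horizontal distance between depth_rod and stand_hole below 0.006 m and height (world z) of depth_rod below 0.012 m and angle between depth_rod's own z axis and vertical below 0.25 rad and contact force between the fingers and depth_rod below 0.1 N), for 0.2 s.
3. The post whose coloured band comes level with the top of the post base is pressed home in the socket with more than 3 N (((z of short_post_band in the frame of socket between -0.0025 and 0.0025 m and horizontal distance between short_post and socket below 0.003 m and angle between short_post's own z axis and vertical below 0.09 rad and contact force between short_post and post_base above 3 N and linear speed of short_post below 0.005 m/s) or (z of middle_post_band in the frame of socket between -0.0025 and 0.0025 m and horizontal distance between middle_post and socket below 0.003 m and angle between middle_post's own z axis and vertical below 0.09 rad and contact force between middle_post and post_base above 3 N and linear speed of middle_post below 0.005 m/s) or (z of long_post_band in the frame of socket between -0.0025 and 0.0025 m and horizontal distance between long_post and socket below 0.003 m and angle between long_post's own z axis and vertical below 0.09 rad and contact force between long_post and post_base above 3 N and linear speed of long_post below 0.005 m/s))), for 0.2 s.
At the end, for the whole second after the job is handed in: One post at rest in the socket (within 3 mm of its axis, tilt under 0.09 rad), lower edge of its band within 2 mm of the base's top; the other posts in rack holes and the rod in its stand (within 6 mm of the hole, lower end under 12 mm above the worktop, tilt under 0.25 rad) (((z of short_post_band in the frame of socket between -0.002 and 0.002 m and horizontal distance between short_post and socket below 0.003 m and angle between short_post's own z axis and vertical below 0.09 rad and linear speed of short_post below 0.01 m/s and ((horizontal distance between middle_post and rack_hole_a below 0.006 m or horizontal distance between middle_post and rack_hole_b below 0.006 m or horizontal distance between middle_post and rack_hole_c below 0.006 m) and height (world z) of middle_post below 0.012 m and angle between middle_post's own z axis and vertical below 0.25 rad) and ((horizontal distance between long_post and rack_hole_a below 0.006 m or horizontal distance between long_post and rack_hole_b below 0.006 m or horizontal distance between long_post and rack_hole_c below 0.006 m) and height (world z) of long_post below 0.012 m and angle between long_post's own z axis and vertical below 0.25 rad)) or (z of middle_post_band in the frame of socket between -0.002 and 0.002 m and horizontal distance between middle_post and socket below 0.003 m and angle between middle_post's own z axis and vertical below 0.09 rad and linear speed of middle_post below 0.01 m/s and ((horizontal distance between short_post and rack_hole_a below 0.006 m or horizontal distance between short_post and rack_hole_b below 0.006 m or horizontal distance between short_post and rack_hole_c below 0.006 m) and height (world z) of short_post below 0.012 m and angle between short_post's own z axis and vertical below 0.25 rad) and ((horizontal distance between long_post and rack_hole_a below 0.006 m or horizontal distance between long_post and rack_hole_b below 0.006 m or horizontal distance between long_post and rack_hole_c below 0.006 m) and height (world z) of long_post below 0.012 m and angle between long_post's own z axis and vertical below 0.25 rad)) or (z of long_post_band in the frame of socket between -0.002 and 0.002 m and horizontal distance between long_post and socket below 0.003 m and angle between long_post's own z axis and vertical below 0.09 rad and linear speed of long_post below 0.01 m/s and ((horizontal distance between short_post and rack_hole_a below 0.006 m or horizontal distance between short_post and rack_hole_b below 0.006 m or horizontal distance between short_post and rack_hole_c below 0.006 m) and height (world z) of short_post below 0.012 m and angle between short_post's own z axis and vertical below 0.25 rad) and ((horizontal distance between middle_post and rack_hole_a below 0.006 m or horizontal distance between middle_post and rack_hole_b below 0.006 m or horizontal distance between middle_post and rack_hole_c below 0.006 m) and height (world z) of middle_post below 0.012 m and angle between middle_post's own z axis and vertical below 0.25 rad))) and horizontal distance between depth_rod and stand_hole below 0.006 m and height (world z) of depth_rod below 0.012 m and angle between depth_rod's own z axis and vertical below 0.25 rad); the robot touches nothing.
It fails at once if The depth rod or a post is pushed on the post base with more than 30 N (contact force between any of depth_rod, short_post, middle_post, long_post and post_base above 30 N).
It fails at once if A post is let go (dropped or left) in the socket while its coloured band is more than 3 mm above or below the top of the post base ((horizontal distance between short_post and socket below 0.006 m and z of short_post in the frame of socket below -0.005 m and contact force between the fingers and short_post below 0.05 N and not (z of short_post_band in the frame of socket between -0.003 and 0.003 m)) or (horizontal distance between middle_post and socket below 0.006 m and z of middle_post in the frame of socket below -0.005 m and contact force between the fingers and middle_post below 0.05 N and not (z of middle_post_band in the frame of socket between -0.003 and 0.003 m)) or (horizontal distance between long_post and socket below 0.006 m and z of long_post in the frame of socket below -0.005 m and contact force between the fingers and long_post below 0.05 N and not (z of long_post_band in the frame of socket between -0.003 and 0.003 m))).
It fails at once if A bystander (bench timer, blue cap, vial, box) is moved by more than 30 mm (distance of any of bench_timer, blue_cap, vial, septa_box from where it was at the start of the episode above 0.03 m).
It also fails if it takes over 64 s, if anything falls off the work surface, if the arm or the gripper's body presses on something with over 40 N, if the wrist force passes 120 N, or if a joint passes its speed limit or range.

## Working session

There is one attempt and no reset: what is moved stays moved. The work goes in short steps, each a Python script; the robot and the scene stay as the last script left them, time stands still between calls to the robot, and variables do not carry over. Pictures are saved under pics/ and viewed, about 8 in all and at most 12, crops included, and the job is handed in when it is done.

```bash
ls; mkdir -p pics; python3 - <<'E'
from rig import robot
import cv2,numpy as np
for n in("top","side"):
    p,d=robot.grab_frame(n); np.savez(f"pics/{n}0.npz",p=p,d=d)
    cv2.imwrite(f"pics/{n}0.png",p[...,::-1]); i=robot.camera_info(n); print(n,i)
print(robot.camera_info("wrist")); print(robot.read_tcp_rot(),robot.read_force())
E
```

```text
pics
top {'vfov': 47.0086363112235, 'cx': 320.5925355784256, 'cy': 203.28108805540418, 'view': array([[-0.01065963, -0.99982419, -0.01542594, -0.01908623],
       [-0.99735199,  0.01174061, -0.07177163,  0.56411982],
       [ 0.07194012,  0.01462003, -0.9973018 ,  1.36290023],
       [ 0.        ,  0.        ,  0.        ,  1.        ]])}
side {'vfov': 52.92799830989408, 'cx': 321.57898565336694, 'cy': 197.3703301614847, 'view': array([[ 0.84687444, -0.53118637,  0.02539132, -0.49531522],
       [-0.22859147, -0.40672471, -0.88448909,  0.17760066],
       [ 0.48015582,  0.74324697, -0.46586944,  0.78694947],
       [ 0.        ,  0.        ,  0.        ,  1.        ]])}
{'vfov': 59.72536517176233, 'cx': 318.25032877508426, 'cy': 194.1243947757143, 'T_tool_cam': array([[-5.28761526e-04, -9.58493143e-01, -2.85115090e-01,
         7.61312764e-02],
       [ 9.99999856e-01, -5.34397870e-04, -5.80283403e-05,
         4.25670357e-06],
       [-9.67451303e-05, -2.85115079e-01,  9.58493288e-01,
        -1.84080126e-01],
       [ 0.00000000e+00,  0.00000000e+00,  0.00000000e+00,
         1.00000000e+00]])}
[[ 9.57114932e-01 -2.89708315e-01 -3.15423916e-04]
 [-2.89708451e-01 -9.57113708e-01 -1.53713490e-03]
 [ 1.43424207e-04  1.56259574e-03 -9.99998769e-01]] [0.12986405 0.28404433 0.35958641]
```

View pics/top0.png

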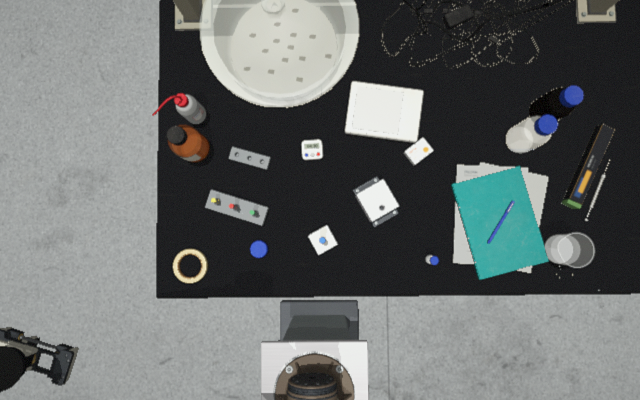

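View pics/side0.png

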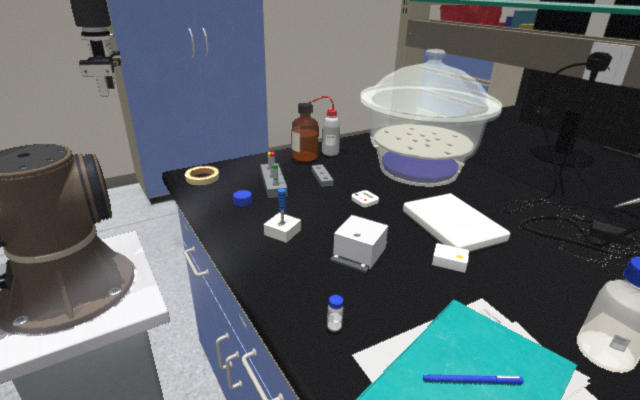

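The top view shows the stand with the rod at (322,240). The large rack is at (237,207), with yellow at (214,201), red at (235,207) and green at (255,213). A smaller look-alike rack is at (250,158). The post base is at (377,201) with its socket at (382,208). Other blue things that could be mistaken for the rod grip are the cap (258,249) and the vial cap (432,259). I choose the rod by its white stand, and the rack by its larger size and coloured posts.

```bash
cat > h.py <<'E'
from rig import robot
import cv2,numpy as np
def cam(n):
    i=robot.camera_info(n); f=200/np.tan(np.radians(i["vfov"]/2))
    if n=="wrist":
        T=np.eye(4);T[:3,:3]=robot.read_tcp_rot();T[:3,3]=robot.read_position(); T=T@i["T_tool_cam"]
    else: T=np.linalg.inv(i["view"])
    return f,i["cx"],i["cy"],T
def ray(c,u,v,z):
    f,cx,cy,T=c; d=T[:3,:3]@np.array([(u-cx)/f,(v-cy)/f,1]); o=T[:3,3]
    return o+d*(z-o[2])/d[2]
def proj(c,p):
    f,cx,cy,T=c; q=np.linalg.inv(T)@np.r_[p,1]; return q[0]/q[2]*f+cx,q[1]/q[2]*f+cy
def R(yaw): # tool down, tool x at yaw deg from world x
    c,s=np.cos(np.radians(yaw)),np.sin(np.radians(yaw)); return np.array([[c,s,0],[s,-c,0],[0,0,-1.]])
def shot(n,name):
    c=cam(n); p,d=robot.grab_frame(n); cv2.imwrite(f"pics/{name}.png",p[...,::-1]); np.savez(f"pics/{name}.npz",p=p,d=d,f=c[0],cx=c[1],cy=c[2],T=c[3]); return c,p,d
E
python3 - <<'E'
from h import *
c=cam("top")
for n,u,v,z in [("rod",322,240,.116),("standbase",322,240,.03),("yel",214,201,.077),("red",235,207,.101),("grn",255,213,.089),("base",377,201,.062),("sock",382,208,.062),("rackL",209,199,.028),("rackR",265,216,.028),("plateA",372,182,.008),("plateB",385,221,.008),("rk2",250,158,.02),("cap",258,249,.026),("vial",432,259,.06)]:
    p=ray(c,u,v,z); print(n,p.round(3),np.hypot(p[0],p[1]).round(3))
for yaw in(90,-90,80,-80,100,-100,0,180):
    for x,y in((.45,-.05),(.5,-.15),(.55,.2)):
        q=robot.ik([x,y,.25],R(yaw)); print(yaw,x,y,None if q is None else np.round(q,0))
E
```

```text
rod [ 0.454 -0.03   0.116] 0.455
standbase [ 0.454 -0.029  0.03 ] 0.455
yel [0.57  0.282 0.077] 0.636
red [0.55  0.216 0.101] 0.591
grn [0.533 0.161 0.089] 0.557
base [ 0.566 -0.19   0.062] 0.597
sock [ 0.545 -0.204  0.062] 0.582
rackL [0.58  0.31  0.028] 0.658
rackR [0.527 0.141 0.028] 0.546
plateA [ 0.628 -0.182  0.008] 0.654
plateB [ 0.509 -0.219  0.008] 0.554
rk2 [0.704 0.187 0.02 ] 0.729
cap [0.429 0.162 0.026] 0.459
vial [ 0.396 -0.346  0.06 ] 0.526
90 0.45 -0.05 [ 19.  -3. -21.   0. -72. 161.]
90 0.5 -0.15 None
90 0.55 0.2 [ 39.  11.  -7.   0. -73. 141.]
-90 0.45 -0.05 [ 19.  -3. -21.   0. -72. -19.]
-90 0.5 -0.15 [  5.   4. -14.   0. -72.  -5.]
-90 0.55 0.2 [ 39.  11.  -7.   0. -73. -39.]
80 0.45 -0.05 [ 19.  -3. -21.   0. -72. 151.]
80 0.5 -0.15 [  5.   4. -14.   0. -72. 165.]
80 0.55 0.2 [ 39.  11.  -7.   0. -73. 131.]
-80 0.45 -0.05 [ 19.  -3. -21.   0. -72.  -9.]
-80 0.5 -0.15 [  5.   4. -14.   0. -72.   5.]
-80 0.55 0.2 [ 39.  11.  -7.   0. -73. -29.]
100 0.45 -0.05 [ 19.  -3. -21.   0. -72. 171.]
100 0.5 -0.15 None
100 0.55 0.2 [ 39.  11.  -7.   0. -73. 151.]
-100 0.45 -0.05 [ 19.  -3. -21.   0. -72. -29.]
-100 0.5 -0.15 [  5.   4. -14.   0. -72. -15.]
-100 0.55 0.2 [ 39.  11.  -7.   0. -73. -49.]
0 0.45 -0.05 [ 19.  -3. -21.   0. -72.  71.]
0 0.5 -0.15 [  5.   4. -14.   0. -72.  85.]
0 0.55 0.2 [ 39.  11.  -7.   0. -73.  51.]
180 0.45 -0.05 [  19.   -3.  -21.    0.  -72. -109.]
180 0.5 -0.15 [  5.   4. -14.   0. -72. -95.]
180 0.55 0.2 [  39.   11.   -7.    0.  -73. -129.]
```

```bash
python3 - <<'E'
from h import *
Y=-107
ims=[]
for n,x,y,z in [("rack",.551,.219,.22),("rod",.454,-.03,.2),("sock",.545,-.204,.2)]:
    robot.goto([x,y,z],R(Y)); robot.dwell(.3); c,p,d=shot("wrist",n+"1"); ims.append(p[60:340,:,::-1])
    print(n,robot.read_position(),robot.read_t(),[np.round(proj(c,[x,y,zz])) for zz in(.03,.116)])
cv2.imwrite("pics/m1.png",cv2.resize(np.vstack(ims),None,fx=.714,fy=.714))
E
```

```text
rack [0.55088633 0.21934595 0.21993389] 2.45 [array([317., 164.]), array([317., 184.])]
rod [ 0.4542786  -0.0294703   0.19981145] 3.8417 [array([317., 167.]), array([317., 190.])]
sock [ 0.54508166 -0.20327455  0.2004376 ] 5.0 [array([317., 167.]), array([317., 190.])]
```

View pics/m1.png

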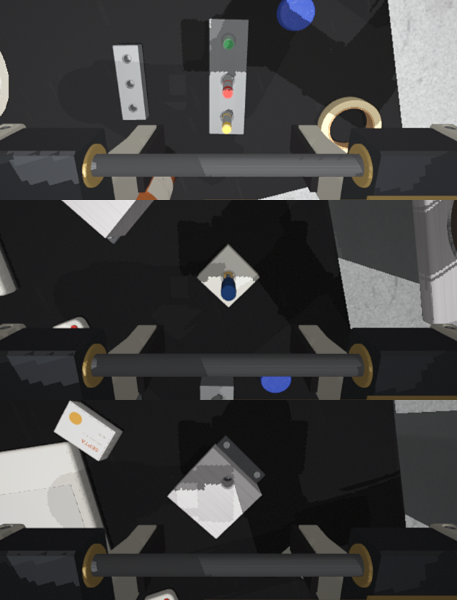

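The wrist views show the large rack with green, red and yellow post tops at about x = 320 px. The rod stands in its stand at (320,185) and the socket hole is at about (318,173). The small empty rack is off to the left.

```bash
cat >> h.py <<'E'
def load(name):
    D=np.load(f"pics/{name}.npz"); return (D["f"],D["cx"],D["cy"],D["T"]),D["p"],D["d"]
def world(c,d):
    f,cx,cy,T=c; v,u=np.mgrid[:400,:640]; P=np.dstack([(u-cx)/f*d,(v-cy)/f*d,d]); return P@T[:3,:3].T+T[:3,3]
def cen(c,m,z):
    n,l,s,ce=cv2.connectedComponentsWithStats(m.astype(np.uint8)); k=1+np.argmax(s[1:,4]); return s[k,4],ce[k].round(1),ray(c,*ce[k],z).round(4)
def face(c,W,xy,z,r,tol=.004):
    m=(abs(W[...,2]-z)<tol)&(np.hypot(W[...,0]-xy[0],W[...,1]-xy[1])<r)
    ct=max(cv2.findContours(m.astype(np.uint8),0,2)[0],key=cv2.contourArea)[:,0]
    pts=np.array([ray(c,*q,z)[:2] for q in ct]); return m,cv2.minAreaRect((pts*1000).astype(np.float32))
E
python3 - <<'E'
from h import *
c,p,d=load("rack1"); W=world(c,d); h=cv2.cvtColor(p,cv2.COLOR_RGB2HSV)
near=lambda x,y,r:np.hypot(W[...,0]-x,W[...,1]-y)<r
for n,lo,hi,z,xy in [("yel",20,35,.077,(.57,.282)),("red",0,8,.101,(.55,.216)),("grn",50,85,.089,(.533,.161))]:
    m=(h[...,0]>=lo)&(h[...,0]<=hi)&(h[...,1]>90)&near(*xy,.04)
    zz=W[...,2][m]; print(n,m.sum(),np.percentile(zz,[5,50,95]).round(4),cen(c,m&(abs(W[...,2]-z)<.003),z))
print("rack",face(c,W,(.552,.22),.028,.12)[1])
c,p,d=load("rod1"); W=world(c,d); h=cv2.cvtColor(p,cv2.COLOR_RGB2HSV)
m=(h[...,0]>95)&(h[...,0]<130)&(h[...,1]>90)&near(.454,-.03,.05); print("rod",np.percentile(W[...,2][m],[5,50,95]),cen(c,m&(abs(W[...,2]-.116)<.003),.116)); print("stand",face(c,W,(.454,-.03),.03,.06)[1])
c,p,d=load("sock1"); W=world(c,d)
m,r=face(c,W,(.566,-.19),.062,.08); print("base",r)
hole=near(.545,-.204,.016)&(W[...,2]<.057); print("hole",cen(c,hole,.062), np.percentile(W[...,2][m],[5,50,95]))
cv2.imwrite("pics/sockcrop.png",cv2.resize(np.hstack([p[120:260,230:400,::-1],np.dstack([hole[120:260,230:400]*255]*3).astype(np.uint8)]),None,fx=2.3,fy=2.3,interpolation=0))
E
```

```text
yel 188 [0.0336 0.0777 0.0792] (np.int32(128), array([317.2, 240.4]), array([0.5712, 0.2856, 0.077 ]))
red 196 [0.0828 0.102  0.1033] (np.int32(157), array([318.7, 190. ]), array([0.5522, 0.2285, 0.101 ]))
grn 132 [0.0891 0.0902 0.0912] (np.int32(131), array([320. , 121.6]), array([0.5336, 0.1717, 0.089 ]))
rack ((551.9637451171875, 229.40933227539062), (180.56964111328125, 55.409332275390625), 71.87372589111328)
rod [0.08034812 0.11665562 0.30793426] (np.int32(343), array([319.6, 189.9]), array([ 0.452 , -0.0297,  0.116 ]))
stand ((452.2819519042969, -28.378177642822266), (64.05701446533203, 64.505126953125), 28.497440338134766)
base ((565.9490966796875, -190.21759033203125), (90.93804168701172, 90.4794692993164), 29.038528442382812)
hole (np.int32(169), array([318.5, 174.8]), array([ 0.5439, -0.2032,  0.062 ])) [0.06185681 0.06310635 0.06427861]
```

View pics/sockcrop.png

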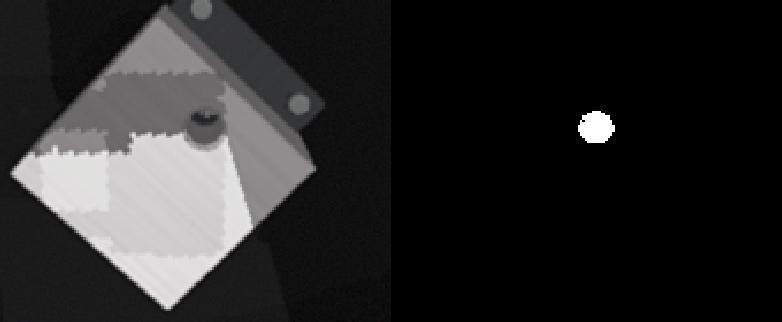

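Hole and base agree to within 1 mm: the socket is at (.544,-.2026), and all the fitted sizes match. I grasp the rod next.

```bash
python3 - <<'E'
from h import *
Y=-108
robot.move_gripper(.5)
robot.goto([.452,-.0293,.16],R(Y)); robot.servo_line([.452,-.0293,.073],speed=.08); robot.dwell(.2)
print(robot.read_position(),robot.read_force())
robot.move_gripper(0); robot.dwell(.2); print(robot.read_grip_width(),robot.read_force())
robot.servo_line([.452,-.0293,.165],speed=.08); robot.dwell(.2)
print(robot.read_position(),robot.read_force(),robot.read_grip_width())
robot.servo_line([.544,-.2026,.165],speed=.15); robot.dwell(.3); print(robot.read_force(),robot.read_t())
c,p,d=shot("wrist","rodheld"); c2,p2,d2=shot("side","rodheld_s")
u,v=map(int,proj(c2,[.544,-.2026,.1])); print(u,v)
a=cv2.resize(p2[v-80:v+80,u-80:u+80],(400,400)); b=cv2.resize(p[60:260,220:420],(400,400))
cv2.imwrite("pics/m2.png",np.hstack([a,b])[...,::-1])
E
```

```text
[ 0.45226773 -0.02919897  0.07339361] [ 0.47424901  0.04956348 -0.97544951]
0.1974418178506018 [ 0.41993741 -0.09577896  0.43571408]
[ 0.45182493 -0.0293387   0.1646302 ] [-0.21839587 -0.59060064 -1.59873202] 0.19576852908846637
[ 1.00833085 -0.93746931 -0.8578391 ] 12.1833
357 219
```

View pics/m2.png

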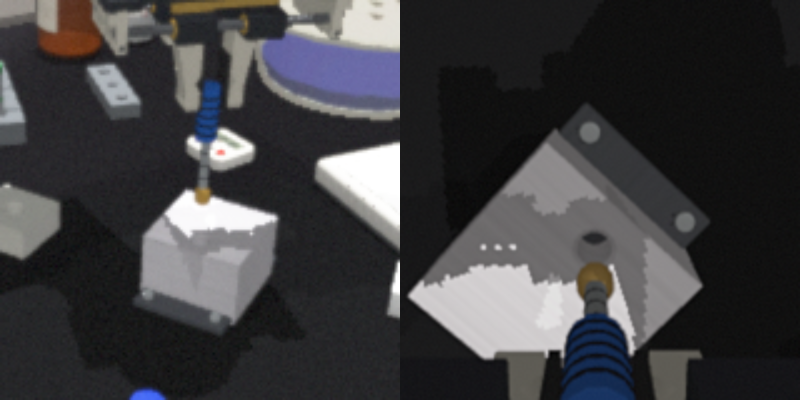

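```bash
python3 - <<'E'
from h import *
c=load("rodheld")[0]; s=load("rodheld_s")[0]; p=robot.read_position(); print(p)
print("wrist exp foot ctr",proj(c,[p[0],p[1],.106]),"grip low",proj(c,[p[0],p[1],.163]),"obs foot 317.5,201.5")
print("side exp: foot",proj(s,[p[0],p[1],.106]),"z.19",proj(s,[p[0],p[1],.19]))
print(ray(c,317.5,201.5,.106), "socket in this view", proj(c,[.544,-.2026,.062]))
# 2D blobs
_,P,d=load("rodheld"); h=cv2.cvtColor(P,cv2.COLOR_RGB2HSV)
m=(h[...,0]>10)&(h[...,0]<28)&(h[...,1]>80); m[:180]=0;m[225:]=0;m[:,:295]=0;m[:,345:]=0
print("wrist brass",cen(c,m,.106)); W=world(c,d); print("near surf z",np.percentile(W[...,2][m],[5,50,95]))
_,P2,d2=load("rodheld_s"); h=cv2.cvtColor(P2,cv2.COLOR_RGB2HSV)
m2=(h[...,0]>10)&(h[...,0]<28)&(h[...,1]>80); m2[:205]=0;m2[230:]=0;m2[:,:345]=0;m2[:,372:]=0; print("side brass",cen(s,m2,.106))
b=(h[...,0]>105)&(h[...,0]<125)&(h[...,1]>100); b[:165]=0;b[200:]=0;b[:,:345]=0;b[:,375:]=0
for r in(174,178,182,186,190,194): print(r,np.nonzero(b[r])[0].mean() if b[r].any() else None)
E
```

```text
[ 0.54399827 -0.20240808  0.1651136 ]
wrist exp foot ctr (np.float64(316.86739746189176), np.float64(200.24731465244116)) grip low (np.float64(316.4156176510318), np.float64(230.1795094606492)) obs foot 317.5,201.5
side exp: foot (np.float64(357.3788276174171), np.float64(217.1742969460535)) z.19 (np.float64(360.16909264617266), np.float64(181.24327821443754))
[ 0.5438558  -0.20134858  0.106     ] socket in this view (np.float64(317.0310150332252), np.float64(184.45649520427355))
wrist brass (np.int32(177), array([316.8, 198. ]), array([ 0.5435, -0.204 ,  0.106 ]))
near surf z [0.10349739 0.11228937 0.11556752]
side brass (np.int32(35), array([357.7, 216.5]), array([ 0.5462, -0.2006,  0.106 ]))
174 361.5
178 361.0
182 361.0
186 359.5
190 359.0
194 359.0
```

The rod hangs vertical and the foot is within about 1 mm of the TCP axis. I lower it with force guarding.

```bash
cat >> h.py <<'E'
def press(x,y,z0,zmin,step,stop,speed=.03):
    robot.dwell(.2); F0=np.mean([robot.read_force() for _ in range(3)],0); z=z0; log=[]
    while z>zmin:
        z-=step; robot.servo_line([x,y,z],speed=speed)
        F=robot.read_force()-F0; log.append((round(z,4),F.round(1)))
        if F[2]>stop or np.hypot(F[0],F[1])>9: break
    return z,F0,log
E
python3 - <<'E'
from h import *
x,y=.544,-.2026
robot.servo_line([x,y,.134],speed=.08)
z,F0,log=press(x,y,.134,.0775,.0015,3.5)
for l in log[::6]+log[-5:]: print(*l)
robot.dwell(.3); print(z,robot.read_position(),robot.read_force()-F0,robot.read_t(),robot.read_grip_width())
E
```

```text
0.1325 [-0.3  0.3 -0.5]
0.1235 [-0.7  1.2 -1.8]
0.1145 [ 0.3  0.1 -1.3]
0.1055 [ 0.4  0.5 -0.5]
0.0965 [ 0.6 -0.1 -0.7]
0.0965 [ 0.6 -0.1 -0.7]
0.095 [ 0.2  0.5 -1.3]
0.0935 [ 0.7 -0.2 -1. ]
0.092 [-0.   0.7  0.1]
0.0905 [0.7 0.5 3.8]
0.09049999999999997 [ 0.54438079 -0.20271327  0.09092182] [ 0.01230963 -0.63920642  5.9949581 ] 20.575 0.19326673390092391
```

First contact came at TCP z ≈ .0915. That is the 38 mm stop, where the three depths predict .103, .091 and .079. The force of about 6 N has held at rest. I put the rod back and look at it.

```bash
python3 - <<'E'
from h import *
x,y=.544,-.2026
robot.dwell(.4); print("press",robot.read_force()); c,p,d=shot("side","probe")
robot.servo_line([x,y,.165],speed=.12); 
x,y=.452,-.0293
robot.servo_line([x,y,.165],speed=.2); robot.servo_line([x,y,.112],speed=.1)
z,F0,log=press(x,y,.112,.0705,.004,2.5,.06)
for l in log[::3]+log[-2:]: print(*l)
robot.move_gripper(.5); robot.dwell(.1); robot.servo_line([x,y,.2],speed=.15); robot.dwell(.2); print(robot.read_t(),robot.read_force())
c,p,d=shot("wrist","rodback"); c2,p2,d2=shot("side","rodback_s")
W=world(c,d); h=cv2.cvtColor(p,cv2.COLOR_RGB2HSV)
m=(h[...,0]>95)&(h[...,0]<130)&(h[...,1]>90)&(np.hypot(W[...,0]-.452,W[...,1]+.03)<.05)&(abs(W[...,2]-.116)<.004)
print(np.percentile(W[...,2][m],[5,50,95]),cen(c,m,.116))
b=load("probe")[1][140:300,280:440]; a=p[90:250,240:400]
cv2.imwrite("pics/m3.png",np.hstack([cv2.resize(i,(400,400)) for i in(b,a)])[...,::-1])
E
```

```text
press [ 0.04340308 -0.27475527  4.37476344]
0.108 [-0.6  0.6  0.9]
0.096 [ 0.2 -0.   0.1]
0.084 [-0.1  1.2  0.2]
0.072 [-0.5 -0.1  6.3]
0.076 [-0.4  0.8  0.1]
0.072 [-0.5 -0.1  6.3]
28.3 [0.16700613 0.78471186 0.24579801]
[0.11478061 0.11693401 0.11800178] (np.int32(349), array([316.1, 191.6]), array([ 0.4522, -0.0295,  0.116 ]))
```

View pics/m3.png

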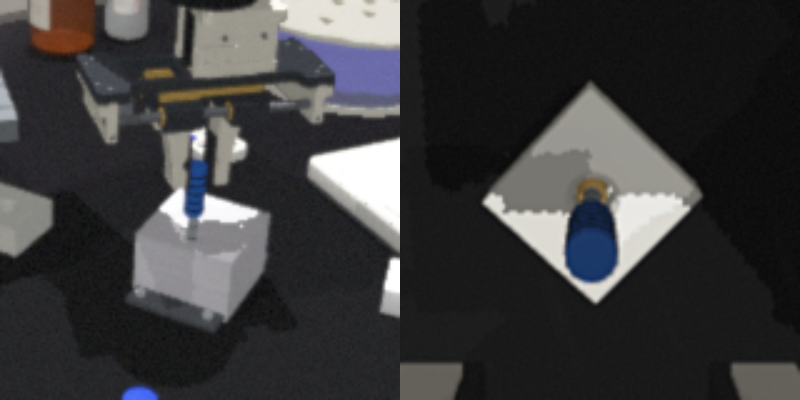

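The left picture shows the rod pressed in the socket. The right one shows it back upright in its stand, with its top at (316,192), which is (.452,-.0295). Next I take the green middle post from (.5335,.172).

```bash
python3 - <<'E'
from h import *
Y=-108; x,y=.5335,.172
robot.goto([x,y,.16],R(Y)); robot.servo_line([x,y,.055],speed=.1); robot.dwell(.2)
print(robot.read_position(),robot.read_force())
robot.move_gripper(0); robot.dwell(.2); print(robot.read_grip_width(),robot.read_force())
robot.servo_line([x,y,.16],speed=.1); print(robot.read_force(),robot.read_grip_width())
x,y=.544,-.2026
robot.servo_line([x,y,.16],speed=.25);robot.servo_line([x,y,.13],speed=.1); robot.dwell(.3); p0=robot.read_position();print(p0,robot.read_t())
c,p,d=shot("wrist","post"); s,p2,_=shot("side","post_s")
for z in(.081,.11): print(z,"wrist",np.round(proj(c,[*p0[:2],z]),1),"side",np.round(proj(s,[*p0[:2],z]),1))
print("sock",np.round(proj(c,[x,y,.062]),1))
u,v=map(int,proj(s,[x,y,.1]))
cv2.imwrite("pics/m4.png",np.hstack([cv2.resize(i,(400,400)) for i in(p[120:280,240:400],p2[v-80:v+80,u-80:u+80])])[...,::-1]); print(u-80,v-80)
E
```

```text
[0.53375377 0.17220253 0.05555355] [-1.05483191  0.18308234  0.45970921]
0.140943690308131 [-0.35593855 -0.20224705 -0.10381172]
[-1.08159544  0.94959061 -0.92553297] 0.1451267024700645
[ 0.5443188  -0.20262855  0.13056586] 35.1167
0.081 wrist [316.9 204.6] side [356.8 227.2]
0.11 wrist [316.7 219.1] side [357.7 215.5]
sock [317.4 196.6]
277 139
```

View pics/m4.png

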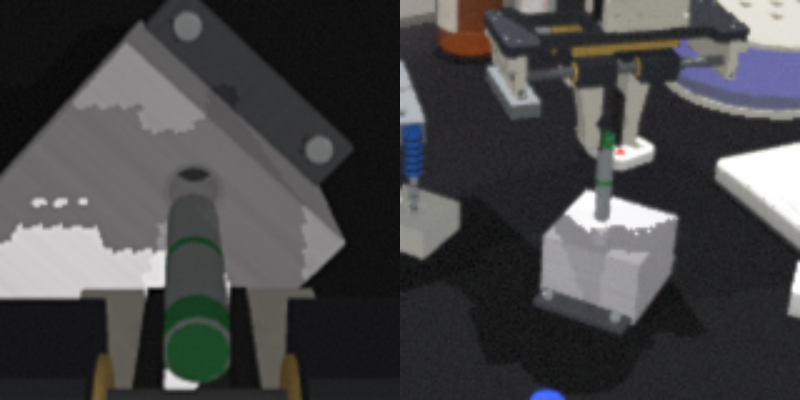

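The green post is held upright over the socket, with the mouth at crop (194,185). I insert it with force guarding.

```bash
python3 - <<'E'
from h import *
x,y=.544,-.2026
z,F0,log=press(x,y,.13,.077,.002,4.5,.05)
if z<=.0775: 
    z,_,l2=press(x,y,z,.069,.001,6,.03); log+=l2
for l in log[::5]+log[-4:]: print(*l)
robot.dwell(.5); print(z,robot.read_position(),robot.read_force()-F0,robot.read_t(),robot.read_grip_width())
s,p2,_=shot("side","home_s"); c,p,_=shot("wrist","home")
cv2.imwrite("pics/m5.png",np.hstack([cv2.resize(i,(400,400)) for i in(p[160:320,240:400],p2[150:310,277:437])])[...,::-1])
E
```

```text
0.128 [ 1.8  0.7 -0.8]
0.118 [-0.5  0.2  0.2]
0.108 [-0.2  1.3 -0.8]
0.098 [ 1.   0.3 -0.7]
0.088 [ 0.4  0.1 -0.3]
0.078 [ 0.5  0.2 -1.2]
0.072 [0.4 0.1 6.4]
0.075 [-0.3  1.2  0.4]
0.074 [ 0.1 -0.3 -0.6]
0.073 [ 0.6 -0.5  0.8]
0.072 [0.4 0.1 6.4]
0.07199999999999995 [ 0.54469794 -0.20280026  0.07285915] [1.08607614 0.76342277 5.28959941] 43.8667 0.1425551074611762
```

View pics/m5.png

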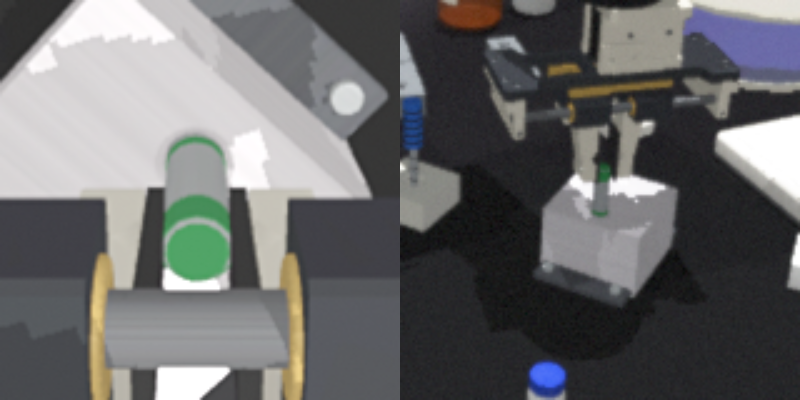

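The band sits right at the socket mouth in both views, with about 5 N on. I press once more, release, retreat and check.

```bash
python3 - <<'E'
from h import *
x,y=.544,-.2026
robot.servo_line([x,y,.0717],speed=.03); robot.dwell(.4); print(robot.read_force())
robot.move_gripper(.35); robot.dwell(.1); robot.servo_line([x,y,.2],speed=.12); robot.dwell(.2); print(robot.read_t(),robot.read_force())
c,p,d=shot("wrist","fin"); s,p2,_=shot("side","fin_s"); t,p3,_=shot("top","fin_t")
W=world(c,d); h=cv2.cvtColor(p,cv2.COLOR_RGB2HSV)
m=(h[...,0]>45)&(h[...,0]<90)&(h[...,1]>90)&(abs(W[...,2]-.107)<.005); print(np.median(W[...,2][m]),cen(c,m,.107))
cv2.imwrite("pics/m6.png",np.hstack([cv2.resize(p2[120:300,220:440],(440,360)),cv2.resize(p[110:250,240:380],(360,360))])[...,::-1])
E
```

```text
[ 0.35535389 -0.19424426  6.62927759]
46.7083 [-0.42112728 -0.1654209  -0.13388792]
0.10826274556588167 (np.int32(171), array([316.1, 187.3]), array([ 0.5441, -0.2036,  0.107 ]))
```

View pics/m6.png

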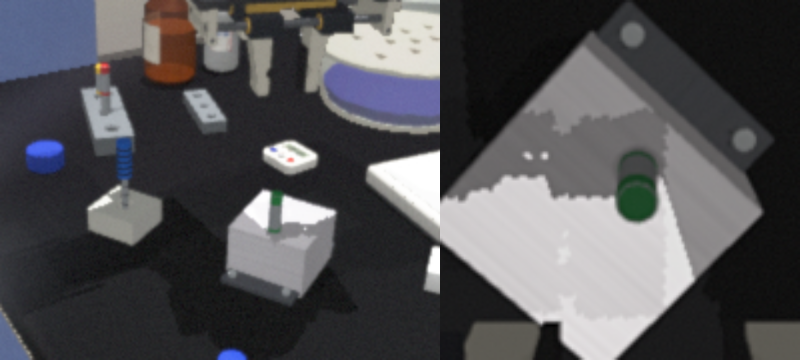

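The green post stands in the base with its band at the top face. The rod is in its stand, the red and yellow posts are still in the rack, and the bystanders look unmoved. Handing in.

```bash
python3 -c "
from rig import robot
print(robot.job_done())"
```

```text
the job is handed in; nothing more can be done
None
```

The middle (green-banded) post is in the socket, and the job was handed in at about 47 s of the 64 s allowed. No verdict was reported.

- **Probing:** The rod's foot met the floor at TCP z ≈ 0.0915, against a predicted 0.091 for the 38 mm stop. I held it there at about 4–6 N, then put it back in its stand. Its top was then at (0.452, -0.0295) and it stood upright.
- **Post:** I took the green post from the rack, pressed it home at about 5–6.6 N, and then let go.
- **Last checks:** The post's top measured 108 mm high, where 107 mm was expected; the wrist depth read 1–1.5 mm high throughout. The post was within about 1 mm of the socket axis, with its band at the base's top face. By eye, the other two posts, the rod and the bystanders in view were where they should be, and the gripper was clear of everything. No check failed or disagreed.

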